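Weight the glued box with blocks from the magazine

TASK

The two paper strips on the closed black box have just been glued: draw the lowest pressing block out of the bottom of the wooden magazine so that the stack drops down, and set it gently on the box, lying lengthways along one strip with its wide part centred on it; then do the same with the next block on the other strip. Leave the two upper blocks stacked in the magazine, dropped fully down, and do not disturb the cup, the glue jar and the brush.

Things in the scene. Friction and masses are not known exactly. Their poses are not given: they have to be found in the camera images.
- magazine_floor (a point): centre of the floor's surface in the fixed upright plywood magazine, 60 mm above the bench. Shaft 93 mm (own x) by 60 mm (y) inside, 6 mm walls, top 240 mm above the bench. Its front faces own -x, to the robot's right (-y) give or take 25 degrees; z up. Four blocks lie flat in it one on another, their noses out through a 40 mm wide slot all up the front.
- magazine_gate (a point): middle of the gate at the magazine's front: level with the lower ends of the two 5 mm thick front lips, 48 mm above the floor, so that only the lowest block can be drawn out, straight along the magazine's -x; it is clear of the lips and of the next nose above after 120 mm. The floor ends at the lips: nothing is under or beside the noses but a 12 mm foot plate on the bench. Axes as the floor's.
- block0_mid (a point): plain brown waxed wooden block, about 0.1 kg, one of four alike: wide part 80 x 56 mm, 40 mm thick, and a nose 30 mm long, 30 wide, 40 thick on the middle of one end. The point is the wide part's centre, half-way up; own x runs lengthways from nose to wide part, z up; the nose's centre is 55 mm from the point along -x, its tip 70 mm. At the start this one is the lowest in the magazine.
- block1_mid (a point): plain brown waxed wooden block, about 0.1 kg, one of four alike: wide part 80 x 56 mm, 40 mm thick, and a nose 30 mm long, 30 wide, 40 thick on the middle of one end. The point is the wide part's centre, half-way up; own x runs lengthways from nose to wide part, z up; the nose's centre is 55 mm from the point along -x, its tip 70 mm. At the start this one is second from the bottom in the magazine.
- block2_mid (a point): plain brown waxed wooden block, about 0.1 kg, one of four alike: wide part 80 x 56 mm, 40 mm thick, and a nose 30 mm long, 30 wide, 40 thick on the middle of one end. The point is the wide part's centre, half-way up; own x runs lengthways from nose to wide part, z up; the nose's centre is 55 mm from the point along -x, its tip 70 mm. At the start this one is third from the bottom in the magazine.
- block3_mid (a point): plain brown waxed wooden block, about 0.1 kg, one of four alike: wide part 80 x 56 mm, 40 mm thick, and a nose 30 mm long, 30 wide, 40 thick on the middle of one end. The point is the wide part's centre, half-way up; own x runs lengthways from nose to wide part, z up; the nose's centre is 55 mm from the point along -x, its tip 70 mm. At the start this one is the top one in the magazine.
- strip_a (a point): centre of the nearer (the box's own +y side) 22 mm wide pale paper strip across the lid of the black closed box, on its surface. The box is fixed, 70 mm (own x) by 190 mm (y), 60 mm high; the strips run along its x, 50 mm either side of its middle. Axes as the box's: z up, x along the strip, to the robot's left (+y) give or take 25 degrees.
- strip_b (a point): centre of the farther (the box's own -y side) 22 mm wide pale paper strip across the lid of the black closed box, on its surface. The box is fixed, 70 mm (own x) by 190 mm (y), 60 mm high; the strips run along its x, 50 mm either side of its middle. Axes as the box's: z up, x along the strip, to the robot's left (+y) give or take 25 degrees.
- cup_rim (a point): centre of the mouth of a brown clay cup, 72 mm across and 65 mm high, on the bench; to be left alone
- gluejar: white glue jar, 64 mm across, 85 mm high, on the bench, origin at its underside's centre; to be left alone
- gluebrush_grip (a point): handle of a glue brush 190 mm long lying on the bench; to be left alone
Not all that is in view belongs to the job. Leave any blue or yellow look-alike of the part that bears block0_mid alone. What is shaped like the part that bears block3_mid but green is not meant.

How it is judged:
On the way, in this order (a step that is already met when the one before it is completed fails the run):
1. the lowest block is out of the magazine and the stack has dropped onto the floor (horizontal distance between block0_mid and magazine_floor above 0.1 m and horizontal distance between block1_mid and magazine_floor below 0.015 m and angle between block1_mid's own z axis and vertical below 0.1 rad and z of block1_mid in the frame of magazine_floor between 0.014 and 0.026 m), for 0.1 s.
2. that block lies released on one strip (((horizontal distance between block0_mid and strip_a below 0.018 m and angle between the x axis of block0_mid and the x axis of strip_a, either way round below 0.2 rad and angle between block0_mid's own z axis and vertical below 0.1 rad and z of block0_mid in the frame of strip_a between 0.015 and 0.025 m) or (horizontal distance between block0_mid and strip_b below 0.018 m and angle between the x axis of block0_mid and the x axis of strip_b, either way round below 0.2 rad and angle between block0_mid's own z axis and vertical below 0.1 rad and z of block0_mid in the frame of strip_b between 0.015 and 0.025 m)) and contact force between block0 and the arm below 0.05 N and contact force between block0 and the fingers below 0.05 N and linear speed of block0 below 0.02 m/s and angular speed of block0 below 0.2 rad/s), for 0.2 s.
3. the next block is out and the stack has dropped again (horizontal distance between block1_mid and magazine_floor above 0.1 m and horizontal distance between block2_mid and magazine_floor below 0.015 m and angle between block2_mid's own z axis and vertical below 0.1 rad and z of block2_mid in the frame of magazine_floor between 0.014 and 0.026 m), for 0.1 s.
At the end, for the whole second after the job is handed in: The two blocks lie at rest flat on the box, one per strip: wide part centred within 18 mm, lengthways within 0.2 rad, tilt under 0.1 rad. The other two lie flat and at rest in the magazine, one on its floor and one on that (within 6 mm in height, 15 mm sideways) ((((horizontal distance between block0_mid and strip_a below 0.018 m and angle between the x axis of block0_mid and the x axis of strip_a, either way round below 0.2 rad and angle between block0_mid's own z axis and vertical below 0.1 rad and z of block0_mid in the frame of strip_a between 0.015 and 0.025 m) and (horizontal distance between block1_mid and strip_b below 0.018 m and angle between the x axis of block1_mid and the x axis of strip_b, either way round below 0.2 rad and angle between block1_mid's own z axis and vertical below 0.1 rad and z of block1_mid in the frame of strip_b between 0.015 and 0.025 m)) or ((horizontal distance between block0_mid and strip_b below 0.018 m and angle between the x axis of block0_mid and the x axis of strip_b, either way round below 0.2 rad and angle between block0_mid's own z axis and vertical below 0.1 rad and z of block0_mid in the frame of strip_b between 0.015 and 0.025 m) and (horizontal distance between block1_mid and strip_a below 0.018 m and angle between the x axis of block1_mid and the x axis of strip_a, either way round below 0.2 rad and angle between block1_mid's own z axis and vertical below 0.1 rad and z of block1_mid in the frame of strip_a between 0.015 and 0.025 m))) and horizontal distance between each of block2_mid, block3_mid and magazine_floor below 0.015 m and angle between each of block2_mid, block3_mid's own z axis and vertical below 0.1 rad and z of block2_mid in the frame of magazine_floor between 0.014 and 0.026 m and z of block3_mid in the frame of magazine_floor between 0.054 and 0.066 m and linear speed of each of block0, block1, block2, block3 below 0.02 m/s and angular speed of each of block0, block1, block2, block3 below 0.2 rad/s); the robot touches nothing.
It fails at once if a block comes down hard on the box (faster than 0.5 m/s close over it) ((linear speed of block0 above 0.5 m/s and horizontal distance between block0_mid and strip_a below 0.15 m and z of block0_mid in the frame of strip_a below 0.05 m and horizontal distance between block0_mid and strip_b below 0.15 m) or (linear speed of block1 above 0.5 m/s and horizontal distance between block1_mid and strip_a below 0.15 m and z of block1_mid in the frame of strip_a below 0.05 m and horizontal distance between block1_mid and strip_b below 0.15 m)).
It fails at once if one of the two upper blocks leaves the magazine (horizontal distance between any of block2_mid, block3_mid and magazine_floor above 0.1 m).
It fails at once if the cup, glue jar or brush is moved more than 30 mm (distance of any of cup_rim, gluejar, gluebrush_grip from where it was at the start of the episode above 0.03 m).
It also fails if it takes over 72 s, if anything falls off the work surface, if the arm or the gripper's body presses on something with over 40 N, if the wrist force passes 120 N, or if a joint passes its speed limit or range.

ROBOT

A 7-joint arm with a two-finger parallel gripper is mounted at the origin on the work surface. World frame = base frame: x ahead of the robot, y to its left, z up, the work surface at z = 0. Lengths are in m, angles in rad, forces in N, time in s.
With the tool pointing down it reaches from about 0.4 to 0.875 m from the base axis. Payload 19.3 kg.
Tool frame: the origin (TCP) lies at the centre of the arm's flange, where the gripper is bolted on; the fingertips stand 173 mm ahead of it and the grasp point (between the pads) lies 155 mm ahead of it; z points along the fingers, y is the line along which they close (so a half turn about z gives the same grasp; the last joint's range is limited). The gripper opens to 85 mm and grips with 20 to 120 N. Pads are 22 mm wide; open, the fingers measure 114 mm over their backs; the gripper's body (76 mm by 85 mm) begins 54 mm behind the grasp point. The pads swing forward as they close: fully open they stand 13 mm farther back than shut.
Start: joints at [1.174, 0.521, -0.036, 1.599, 0.021, 1.021, -0.113], TCP at [0.201, -0.592, 0.405] pointing down, gripper open.
Joint ranges: [-2.91, 2.91], [-0.3, 2.13], [-1.5, 1.42], [0.17, 2.43], [-1.26, 4.41], [0.16, 1.93], [-2.52, 2.52]. Speed limits (rad/s): [1.89, 1.89, 2.39, 2.39, 3.01, 3.01, 3.01].

INTERFACE

Orientations are given as [roll, pitch, yaw] about the fixed x, y, z axes, in that order (R = Rz(yaw) Ry(pitch) Rx(roll)).
In Python, from workcell import bot, imaging, job gives the robot as it stands.
- The arm moves only by the tool carry_out, never from a script. Its argument "targets" is a list of rows, each a list of 3 entries, a list of its own where there are three numbers: the shift along the tool's x, y, z in units of 0.25 m (1.0 is 0.25 m), then the turn, a rotation vector about the tool's x, y, z in units of 180 degrees (1.0 is 180 degrees), then the opening, from 0 (shut) to 1 (fully open). In form: [[[tx, ty, tz], [wx, wy, wz], jaw], ...]. A call has 1 to 8 rows; each row shifts and turns the commanded pose from where the row before left it, along the tool's axes as they then stand; what a row does not reach is not made up. A row lasts 1/8 s, in which the tool goes at most 62.5 mm and 10.7 degrees, less where a joint would pass 70% of its speed; a pose out of reach is approached as far as the arm can. A call with a number of a shift or a turn outside -1 to 1 is refused whole. A call with a gripper value outside its range is refused whole. The fingers move at their own pace and stop on an object; "force" is the grip in N (left out, the last holds). Time passes only in rows, so rows that do not move let the fingers close. It gives the time, the measured TCP pose, the force and the opening at its end, in the units of the state.
- bot.observe(): the state, without advancing time (a new reading comes with each control period).
- imaging.grab_frame(name): name is "scene" or "top"; returns a dict with "pixels" (400x640x3 uint8, red, green, blue), "mtx" (3x3 intrinsics, pixels), "k1" (the pictures are not rectified: a ray, as slopes to the right and down, at radius r is drawn at 1 + k1 r^2 times it, then the intrinsics apply), "cam_to_world" (4x4, takes a point from camera to world coordinates). Camera axes: x right, y down, z forward; pixel columns grow to the right and rows downward; lengths in m; the calibration is good to about 2 mm. A picture is of the moment at which its call begins. There is no depth.
- job.job_done(): hands the job in, once; it reports no verdict.
The state is a dict: "clock": time; "qpos": joint angles; "qd": joint speeds; "joint_efforts": joint torques, N m; "position": TCP position; "tool_rot": TCP orientation; "force": force on the tool from outside, world axes, zero at the start; "moment": the same for the moment, N m; "grip_width": finger opening in m.
Only numpy, scipy, OpenCV 4.12 (cv2) and the standard library are available. Lean on these libraries where they do the work, as an engineer would, in place of code of your own. Each camera call takes 0.05 s, during which the arm holds its last target. There are 200 camera calls.

## Working session

There is one attempt and no reset: what is moved stays moved. The work goes in short steps, Python scripts to look and compute and a tool call to move; the robot and the scene stay as the last step left them, time stands still between calls to the robot, and variables do not carry over. Pictures are saved under pics/ and viewed, on a budget of 10 in all, crops included, one or two more only if the job needs it, and the job is handed in when it is done.

Besides the shell and the picture viewer there is one more tool, called as a command line: name --argument value ..., lists and objects as JSON in quotes. carry_out: Moves the arm, as the interface text tells. Its arguments: {"type":"object","properties":{"targets":{"type":"array"},"force":{"type":"number"}},"required":["targets"]}

```bash
mkdir -p pics; cat > h.py <<'E'
import numpy as np, cv2
from workcell import bot, imaging, job
def grab(n,save=None):
    f=imaging.grab_frame(n)
    if save: cv2.imwrite('pics/'+save,cv2.cvtColor(f['pixels'],cv2.COLOR_RGB2BGR))
    return f
def ray(f,u,v):
    K=f['mtx'];d=np.array([(u-K[0,2])/K[0,0],(v-K[1,2])/K[1,1]]);s=d.copy()
    for _ in range(20): s=d/(1+f['k1']*(s@s))
    T=np.array(f['cam_to_world']);return T[:3,3],T[:3,:3]@np.array([s[0],s[1],1])
def onz(f,u,v,z):
    o,d=ray(f,u,v);return o+d*(z-o[2])/d[2]
def proj(f,p):
    T=np.array(f['cam_to_world']);c=T[:3,:3].T@(np.array(p)-T[:3,3]);s=c[:2]/c[2];s=s*(1+f['k1']*(s@s))
    K=f['mtx'];return np.array([K[0,0]*s[0]+K[0,2],K[1,1]*s[1]+K[1,2]])
E
python3 - <<'E'
from h import *
for n in('scene','top'):
    f=grab(n,n+'0.png');print(n,f['mtx'],f['k1'],np.round(f['cam_to_world'],3))
print(bot.observe())
E
```

```text
scene [[473.49960677   0.         319.5431367 ]
 [  0.         473.49960677 204.20368294]
 [  0.           0.           1.        ]] -0.027580782206269867 [[ 0.425  0.544 -0.723  1.428]
 [ 0.905 -0.234  0.356 -0.319]
 [ 0.024 -0.806 -0.592  0.892]
 [ 0.     0.     0.     1.   ]]
top [[395.79637535   0.         318.14957168]
 [  0.         395.79637535 204.62752816]
 [  0.           0.           1.        ]] 0.006344729342128386 [[ 0.025 -0.994  0.105  0.356]
 [-1.    -0.024  0.01   0.143]
 [-0.008 -0.106 -0.994  1.379]
 [ 0.     0.     0.     1.   ]]
{'clock': 0.1, 'qpos': array([ 1.17379757,  0.52192481, -0.03633637,  1.59994763,  0.02120045,
        1.02113231, -0.1128392 ]), 'qd': array([ 2.18296214e-03, -8.38379631e-04,  4.28204007e-04, -2.03831889e-03,
       -7.49677642e-05,  7.47794253e-04, -8.98608281e-04]), 'joint_efforts': array([ 2.64057649e-03, -9.28505445e+01,  1.98388562e+00, -3.70536017e+01,
        1.81762775e-02,  5.34933584e-03,  2.55795641e-05]), 'position': array([ 0.20057342, -0.59180169,  0.40420276]), 'tool_rot': array([-3.14056789e+00,  6.92200590e-05,  3.26756540e-01]), 'force': array([ 0.2450278 ,  0.39709893, -0.04884375]), 'moment': array([ 0.0477587 ,  0.00793845, -0.0423972 ]), 'grip_width': 0.08571807966684496}
```

View pics/top0.png

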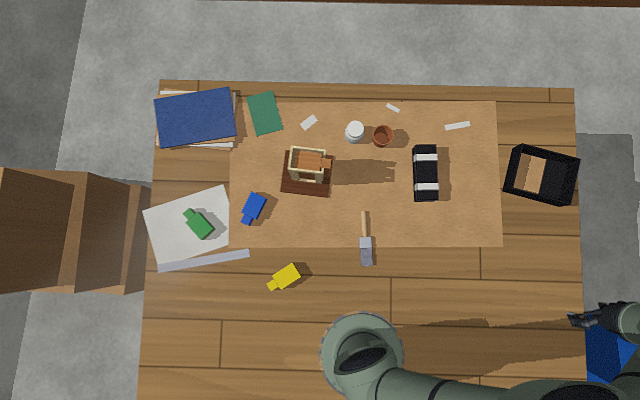

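View pics/scene0.png

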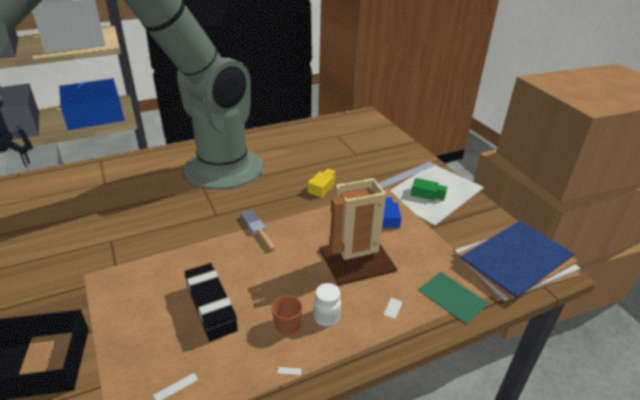

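Candidates for the blocks: the brown stack in the magazine at top (312,162) / scene (352,222), blue (253,208), yellow (285,277), green (199,222). By the description I choose the brown stack in the magazine. The strips are at (427,157) and (426,187) on the black box, not the loose white papers. Next is a close crop to check.

```bash
cat > m.py <<'E'
from h import *
f=grab('top');im=f['pixels'];hsv=cv2.cvtColor(im,cv2.COLOR_RGB2HSV)
# strips
reg=np.zeros(im.shape[:2],np.uint8);reg[140:206,408:442]=1
m=((hsv[...,2]>150)&(hsv[...,1]<50)).astype(np.uint8)*reg
n,l,s,c=cv2.connectedComponentsWithStats(m)
st=[]
for i in range(1,n):
    if s[i,4]>30:
        p=onz(f,*c[i],.06);st.append(p);q=cv2.minAreaRect(np.argwhere(l==i)[:,::-1].astype(np.float32))
        print('strip',c[i],s[i,4],p,q)
st.sort(key=lambda p:p[0]);d=st[0]-st[1];print('dist',np.linalg.norm(d),'y-axis yaw',np.arctan2(d[1],d[0]),'xaxis yaw',np.arctan2(d[1],d[0])-np.pi/2,'mid',(st[0]+st[1])/2)
a=cv2.resize(im[135:205,270:345],None,fx=7,fy=7,interpolation=cv2.INTER_CUBIC)
g=grab('scene')['pixels']
b=cv2.resize(g[170:285,315:400],None,fx=3,fy=4.26,interpolation=cv2.INTER_CUBIC)
b=cv2.resize(b,(270,490))
cv2.imwrite('pics/c1.png',cv2.cvtColor(np.hstack([a,b]),cv2.COLOR_RGB2BGR))
E
python3 m.py
```

```text
strip [425.33571429 156.67142857] 140 [ 0.66765325 -0.20185253  0.06      ] ((425.42120361328125, 156.59381103515625), (6.800424575805664, 23.51993751525879), 85.03025817871094)
strip [426.70289855 185.75362319] 138 [ 0.56818279 -0.20610045  0.06      ] ((426.5, 186.0), (6.0, 23.0), 90.0)
dist 0.09956111573058937 y-axis yaw -3.0989132732834115 xaxis yaw -4.669709600078308 mid [ 0.61791802 -0.20397649  0.06      ]
```

View pics/c1.png

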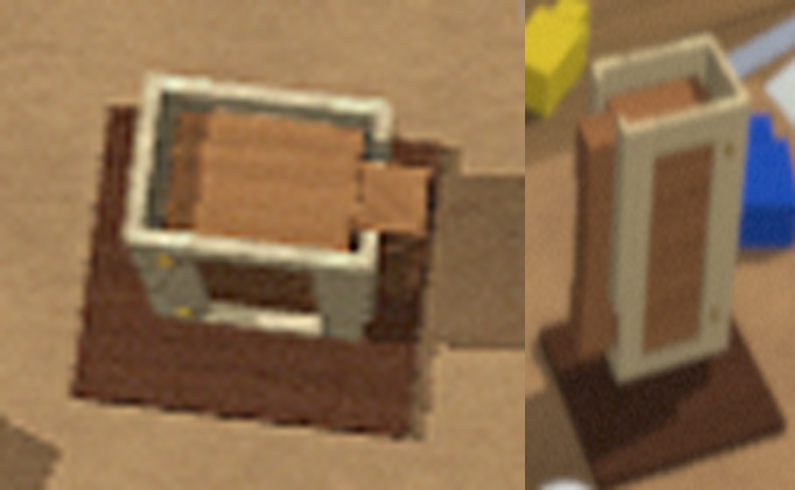

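The crop shows the plain brown stack in the cream magazine with its noses at the front (crop (395,200), top px ~(326,163)). The blue and yellow decoys lie apart from it. Rim corners in the crop are (148,75), (392,103), (372,268) and (126,240).

```bash
python3 - <<'E'
from h import *
f=grab('top')
C=[(148,75),(392,103),(372,268),(126,240)]
P=[onz(f,(x+.5)/7-.5+270,(y+.5)/7-.5+135,.24) for x,y in C]
P=np.array(P);print(P);print([np.linalg.norm(P[i]-P[(i+1)%4]) for i in range(4)])
d=(P[0]-P[1])+(P[3]-P[2]);yaw=np.arctan2(d[1],d[0]);print('yaw x',yaw)
e=P[0]-P[3]+P[1]-P[2];print('yaw from short',np.arctan2(e[1],e[0])+np.pi/2)
x=np.array([np.cos(yaw),np.sin(yaw)])
c=P[:,:2].mean(0);print('outer centre',c,'floor centre',c-x*.0005)
# nose tip of top block z=.22
N=[onz(f,(a+.5)/7-.5+270,(b+.5)/7-.5+135,.22)[:2] for a,b in[(437,170),(428,237),(360,160),(355,228)]]
print('nose',N,'tipmid rel',((N[0]+N[1])/2-c)@x, ((N[0]+N[1])/2-c)@np.array([-x[1],x[0]]))
# foot plate corners z=.012
F=[onz(f,(a+.5)/7-.5+270,(b+.5)/7-.5+135,.012)[:2] for a,b in[(108,105),(445,145),(415,437),(72,395)]]
d=F[0]-F[1]+F[3]-F[2];print('foot',F,np.mean(F,0),np.arctan2(d[1],d[0]))
E
```

```text
[[0.65014126 0.24021109 0.24      ]
 [0.64049782 0.13740701 0.24      ]
 [0.57010126 0.14413141 0.24      ]
 [0.57954368 0.24714013 0.24      ]]
[np.float64(0.10325539098203217), np.float64(0.07071699548218262), np.float64(0.10344058607239782), np.float64(0.07093680762752105)]
yaw x 1.478326769861761
yaw from short 1.474260410872851
outer centre [0.61007101 0.19222241] floor centre [0.61002484 0.19172454]
nose [array([0.61682611, 0.11747683]), array([0.58777305, 0.12068155]), array([0.62040254, 0.15036212]), array([0.59093098, 0.15177523])] tipmid rel -0.07354832941781468 0.0009843382732466223
foot [array([0.69315375, 0.27924817]), array([0.67655311, 0.10907303]), array([0.52830553, 0.12088058]), array([0.5452983, 0.2922291])] [0.61082767 0.20035772] 1.4727483503932506
```

```bash
cat >> h.py <<'E'
from scipy.spatial.transform import Rotation as Ro, Slerp
def Rt(yaw,th):  # tool z = dir(yaw) tilted th below horizontal, tool y horizontal
    a=np.array([np.cos(yaw)*np.cos(th),np.sin(yaw)*np.cos(th),-np.sin(th)])
    y=np.array([np.sin(yaw),-np.cos(yaw),0]);return Ro.from_matrix(np.c_[np.cross(y,a),y,a])
def tcp(g,yaw,th,off=.155): return np.array(g)-off*Rt(yaw,th).as_matrix()[:,2]
def plan(p0,R0,p1,R1,n,jaw):
    S=Slerp([0,1],Ro.concatenate([R0,R1]));rows=[]
    for i in range(n):
        a,b=S(i/n),S((i+1)/n);t=a.inv().apply((p1-p0)/n)/.25
        w=(a.inv()*b).as_rotvec()/np.pi
        rows.append([[round(float(v),4) for v in t],[round(float(v),4) for v in w],jaw])
    print('step mm %.1f deg %.1f'%(np.linalg.norm(p1-p0)/n*1e3,np.linalg.norm(w)*180))
    for k in range(0,n,8): print(str(rows[k:k+8]).replace(' ',''))
def cur():
    s=bot.observe();return s['position'],Ro.from_euler('xyz',s['tool_rot'])
MY=1.476;BY=1.6135;m=np.array([np.cos(MY),np.sin(MY),0]);F=np.array([.610,.1917,.06])
E
python3 - <<'E'
from h import *
f=grab('top')
print('cup',onz(f,382,132,.065),'jar',onz(f,355,127,.085))
th=np.pi/6
G=F-m*.153+[0,0,.02]
p=tcp(G,MY,th);print(p)
w=p+[0,-.03,.15]
P,R=cur();plan(P,R,w,Rt(MY,th),16,1)
E
```

```text
cup [ 0.74858094 -0.05392046  0.065     ] jar [0.75777807 0.03964977 0.085     ]
[ 0.58281204 -0.09424431  0.1575    ]
step mm 38.2 deg 5.4
[[[0.128,-0.08,0.0243],[0.0119,0.0184,-0.0206],1],[[0.1312,-0.0705,0.0346],[0.0119,0.0184,-0.0206],1],[[0.1332,-0.0605,0.0447],[0.0119,0.0184,-0.0206],1],[[0.1339,-0.0499,0.0545],[0.0119,0.0184,-0.0206],1],[[0.1333,-0.039,0.0639],[0.0119,0.0184,-0.0206],1],[[0.1316,-0.0279,0.0728],[0.0119,0.0184,-0.0206],1],[[0.1286,-0.0166,0.0812],[0.0119,0.0184,-0.0206],1],[[0.1243,-0.0052,0.0889],[0.0119,0.0184,-0.0206],1]]
[[[0.119,0.0062,0.0959],[0.0119,0.0184,-0.0206],1],[[0.1125,0.0174,0.1022],[0.0119,0.0184,-0.0206],1],[[0.1049,0.0284,0.1076],[0.0119,0.0184,-0.0206],1],[[0.0964,0.039,0.1122],[0.0119,0.0184,-0.0206],1],[[0.0869,0.0493,0.1158],[0.0119,0.0184,-0.0206],1],[[0.0766,0.0589,0.1185],[0.0119,0.0184,-0.0206],1],[[0.0656,0.068,0.1202],[0.0119,0.0184,-0.0206],1],[[0.0539,0.0764,0.121],[0.0119,0.0184,-0.0206],1]]
```

carry_out --targets '[[[0.128,-0.08,0.024],[0.012,0.0184,-0.0206],1],[[0.131,-0.07,0.035],[0.012,0.0184,-0.0206],1],[[0.133,-0.06,0.045],[0.012,0.0184,-0.0206],1],[[0.134,-0.05,0.055],[0.012,0.0184,-0.0206],1],[[0.133,-0.039,0.064],[0.012,0.0184,-0.0206],1],[[0.132,-0.028,0.073],[0.012,0.0184,-0.0206],1],[[0.129,-0.017,0.081],[0.012,0.0184,-0.0206],1],[[0.124,-0.005,0.089],[0.012,0.0184,-0.0206],1]]' --force 60

```text
clock: 1.3
position: [0.3925, -0.3573, 0.3559]
tool_rot: [-2.957, -0.519, 0.811]
force: [0.0, -0.4, 0.1]
grip_width: 0.0854
```

carry_out --targets '[[[0.119,0.006,0.096],[0.012,0.0184,-0.0206],1],[[0.113,0.017,0.102],[0.012,0.0184,-0.0206],1],[[0.105,0.028,0.108],[0.012,0.0184,-0.0206],1],[[0.096,0.039,0.112],[0.012,0.0184,-0.0206],1],[[0.087,0.049,0.116],[0.012,0.0184,-0.0206],1],[[0.077,0.059,0.119],[0.012,0.0184,-0.0206],1],[[0.066,0.068,0.12],[0.012,0.0184,-0.0206],1],[[0.054,0.076,0.121],[0.012,0.0184,-0.0206],1]]'

```text
clock: 2.3
position: [0.5834, -0.1232, 0.3073]
tool_rot: [-3.136, -1.051, 1.473]
force: [-0.4, -1.1, 0.3]
grip_width: 0.0853
```

```bash
python3 - <<'E'
from h import *
th=np.pi/6
P,R=cur();print(P,bot.observe()['qpos'],R.as_matrix()[:,2],(R.inv()*Rt(MY,th)).as_rotvec())
plan(P,R,tcp(F-m*.153+[0,0,.02],MY,th),Rt(MY,th),6,1)
E
```

```text
[ 0.583404   -0.12324449  0.30734092] [ 0.84464828  0.88078296 -0.8139769   1.68615781 -0.54219629  0.98830435
  0.46352514] [ 0.07950593  0.86423787 -0.49676121] [-0.00265782 -0.00373176 -0.0015221 ]
step mm 25.4 deg 0.0
[[[-0.0772,-0.0019,0.0663],[-0.0001,-0.0002,-0.0001],1],[[-0.0771,-0.002,0.0663],[-0.0001,-0.0002,-0.0001],1],[[-0.0771,-0.002,0.0664],[-0.0001,-0.0002,-0.0001],1],[[-0.077,-0.0021,0.0664],[-0.0001,-0.0002,-0.0001],1],[[-0.077,-0.0021,0.0665],[-0.0001,-0.0002,-0.0001],1],[[-0.0769,-0.0022,0.0665],[-0.0001,-0.0002,-0.0001],1]]
```

carry_out --targets '[[[-0.077,-0.002,0.066],[0,0,0],1],[[-0.077,-0.002,0.066],[0,0,0],1],[[-0.077,-0.002,0.066],[0,0,0],1],[[-0.077,-0.002,0.066],[0,0,0],1],[[-0.077,-0.002,0.066],[0,0,0],1],[[-0.077,-0.002,0.066],[0,0,0],1],[[0,0,0],[0,0,0],1]]'

```text
clock: 3.18
position: [0.5809, -0.0956, 0.1564]
tool_rot: [-3.128, -1.049, 1.464]
force: [0.1, 0.0, 0.9]
grip_width: 0.0855
```

```bash
python3 - <<'E'
from h import *
th=np.pi/6
P,R=cur();print(P,(R.inv()*Rt(MY,th)).as_rotvec())
t=tcp(F-m*.064+[0,0,.021],MY,th)
plan(P,R,t,Rt(MY,th),8,1)
f=grab('top')['pixels'];g=grab('scene')['pixels']
a=cv2.resize(f[120:230,270:400],None,fx=3,fy=3,interpolation=cv2.INTER_CUBIC)
b=cv2.resize(g[165:285,250:400],None,fx=2.75,fy=2.75,interpolation=cv2.INTER_CUBIC)
cv2.imwrite('pics/c2.png',cv2.cvtColor(np.hstack([a,b]),cv2.COLOR_RGB2BGR)) if a.shape[0]==b.shape[0] else print(a.shape,b.shape)
E
```

```text
[ 0.58089682 -0.09560871  0.15637427] [-0.00324716 -0.00208718 -0.00606849]
step mm 11.3 deg 0.1
[[[0.0235,0.0009,0.0387],[-0.0001,-0.0001,-0.0002],1],[[0.0235,0.0009,0.0387],[-0.0001,-0.0001,-0.0002],1],[[0.0235,0.0009,0.0387],[-0.0001,-0.0001,-0.0002],1],[[0.0235,0.0009,0.0387],[-0.0001,-0.0001,-0.0002],1],[[0.0235,0.0009,0.0387],[-0.0001,-0.0001,-0.0002],1],[[0.0235,0.0009,0.0387],[-0.0001,-0.0001,-0.0002],1],[[0.0235,0.0009,0.0387],[-0.0001,-0.0001,-0.0002],1],[[0.0235,0.0009,0.0387],[-0.0001,-0.0001,-0.0002],1]]
```

View pics/c2.png

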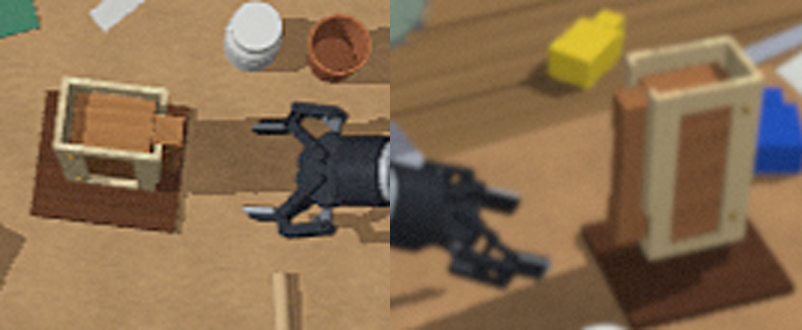

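Both fingers straddle the nose line: tips at crop (255,127) and (248,210), nose at (170,128) on top of the stack. Alignment is good, so I move in and close.

carry_out --targets '[[[0.0235,0.001,0.0387],[0,0,0],1],[[0.0235,0.001,0.0387],[0,0,0],1],[[0.0235,0.001,0.0387],[0,0,0],1],[[0.0235,0.001,0.0387],[0,0,0],1],[[0.0235,0.001,0.0387],[0,0,-0.001],1],[[0.0235,0.001,0.0387],[0,0,-0.001],1],[[0.0235,0.001,0.0387],[0,0,0],1],[[0.0235,0.001,0.0387],[0,0,0],1]]'

```text
clock: 4.28
position: [0.5924, -0.0047, 0.1604]
tool_rot: [3.138, -1.049, 1.482]
force: [-0.5, -0.4, 0.2]
grip_width: 0.0852
```

carry_out --targets '[[[0,0,0],[0,0,0],1],[[0,0,0],[0,0,0],0.5],[[0,0,0],[0,0,0],0.3],[[0,0,0],[0,0,0],0],[[0,0,0],[0,0,0],0],[[0,0,0],[0,0,0],0]]' --force 50

```text
clock: 5.03
position: [0.5924, -0.0057, 0.1604]
tool_rot: [3.138, -1.049, 1.482]
force: [0.4, -1.9, 1.2]
grip_width: 0.0292
```

```bash
python3 - <<'E'
from h import *
th=np.pi/6
s=bot.observe();P,R=cur();print(P,(R.inv()*Rt(MY,th)).as_rotvec(),s['force'],s['grip_width'])
t=tcp(F-m*.064+[0,0,.021],MY,th);print(t)
R0=Rt(MY,th)
print(R.inv().apply(-m)*.02/.25, )
f=grab('top')['pixels'];g=grab('scene')['pixels']
a=cv2.resize(f[120:230,270:400],None,fx=3,fy=3,interpolation=cv2.INTER_CUBIC)
b=cv2.resize(g[165:285,250:400],None,fx=2.75,fy=2.75,interpolation=cv2.INTER_CUBIC)
cv2.imwrite('pics/c3.png',cv2.cvtColor(np.hstack([a,b]),cv2.COLOR_RGB2BGR))
E
```

```text
[ 0.59236521 -0.00569152  0.16043262] [-0.00159115 -0.00198441  0.00305675] [ 0.36381307 -1.8574907   1.2145043 ] 0.02916200596946745
[ 0.59123628 -0.00564391  0.1585    ]
[-0.03986208 -0.00023236 -0.06936109]
```

View pics/c3.png

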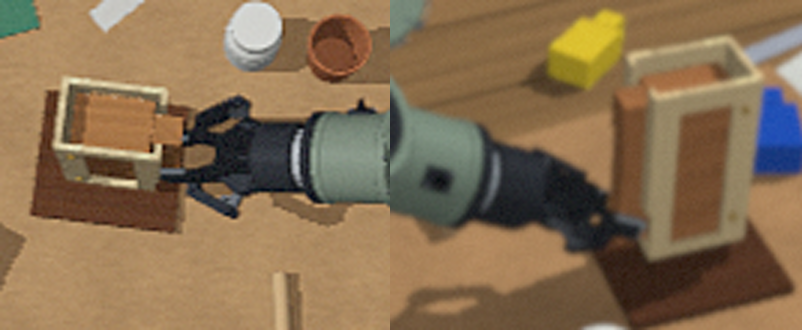

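The fingers close on the lowest nose at 29 mm (crop left (185,150), right (630,228)). I draw it straight out.

carry_out --targets '[[[-0.016,0,-0.028],[0,0,0],0],[[-0.032,0,-0.0555],[0,0,0],0],[[-0.032,0,-0.0555],[0,0,0],0],[[-0.032,0,-0.0555],[0,0,0],0],[[-0.032,0,-0.0555],[0,0,0],0],[[-0.032,0,-0.0555],[0,0,0],0],[[-0.032,0,-0.0555],[0,0,0],0],[[-0.032,0,-0.0555],[0,0,0],0]]'

```text
clock: 6.12
position: [0.5811, -0.1265, 0.16]
tool_rot: [3.138, -1.049, 1.482]
force: [0.6, 0.0, -2.6]
grip_width: 0.0288
```

carry_out --targets '[[[-0.032,0,-0.0555],[0,0,0],0],[[-0.024,0,-0.042],[0,0,0],0],[[0,0,0],[0,0,0],0],[[0,0,0],[0,0,0],0]]'

```text
clock: 6.62
position: [0.5788, -0.1525, 0.1604]
tool_rot: [3.138, -1.05, 1.483]
force: [-0.6, 0.4, -1.3]
grip_width: 0.029
```

```bash
cat > look.py <<'E'
from h import *
import sys
s=bot.observe();P,R=cur();print(s['clock'],P,(R.inv()*Rt(MY,np.pi/6)).as_rotvec(),s['force'],s['grip_width'],'grasp pt rel floor', (P+.155*R.as_matrix()[:,2]-F)@m)
f=grab('top')['pixels'];g=grab('scene')['pixels']
a=cv2.resize(f[120:230,270:450],None,fx=3,fy=3,interpolation=cv2.INTER_CUBIC)
b=cv2.resize(g[165:285,300:395],None,fx=2.75,fy=2.75,interpolation=cv2.INTER_CUBIC)
cv2.imwrite('pics/'+sys.argv[1],cv2.cvtColor(np.hstack([a,b]),cv2.COLOR_RGB2BGR))
E
python3 look.py c4.png
```

```text
6.625 [ 0.57878659 -0.15252614  0.16037185] [-0.0025498  -0.00254933  0.00353429] [-0.55863367  0.41394398 -1.30634324] 0.02902373867954647 grasp pt rel floor -0.2112048269994724
```

View pics/c4.png

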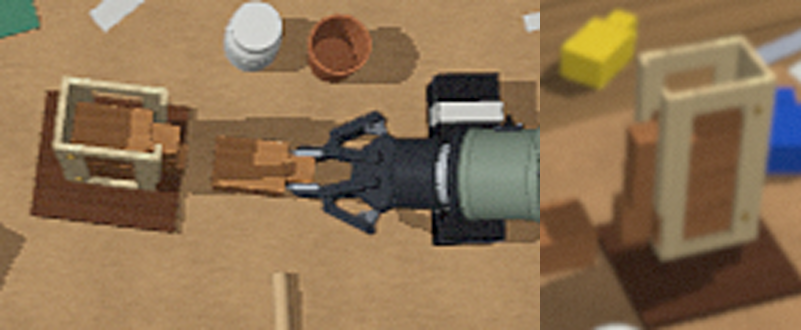

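Block 0 is out (crop (270,165)), level and held by the nose. The stack has dropped: in the scene crop its top is well below the rim. I measure the in-hand offset from the block's edges and plan the carry to the far strip.

```bash
python3 - <<'E'
from h import *
f=grab('top');im=f['pixels']
c=cv2.resize(im[158:190,335:382],None,fx=16,fy=16,interpolation=cv2.INTER_CUBIC)
g=grab('scene')['pixels'];P,R=cur()
G=P+.155*R.as_matrix()[:,2];u,v=proj(grab('scene'),G).astype(int);print(u,v,G)
d=cv2.resize(g[v-30:v+34,u-45:u+49],None,fx=8,fy=8,interpolation=cv2.INTER_CUBIC)
d=cv2.resize(d,None,fx=.5,fy=.5)  
w=max(c.shape[1],d.shape[1]);pad=lambda a:np.pad(a,((0,0),(0,w-a.shape[1]),(0,0)))
o=np.vstack([pad(c),pad(d)])
o=o[:600]
cv2.imwrite('pics/c5.png',cv2.cvtColor(o,cv2.COLOR_RGB2BGR))
E
```

```text
278 254 [ 0.59108566 -0.01878625  0.08308356]
```

View pics/c5.png

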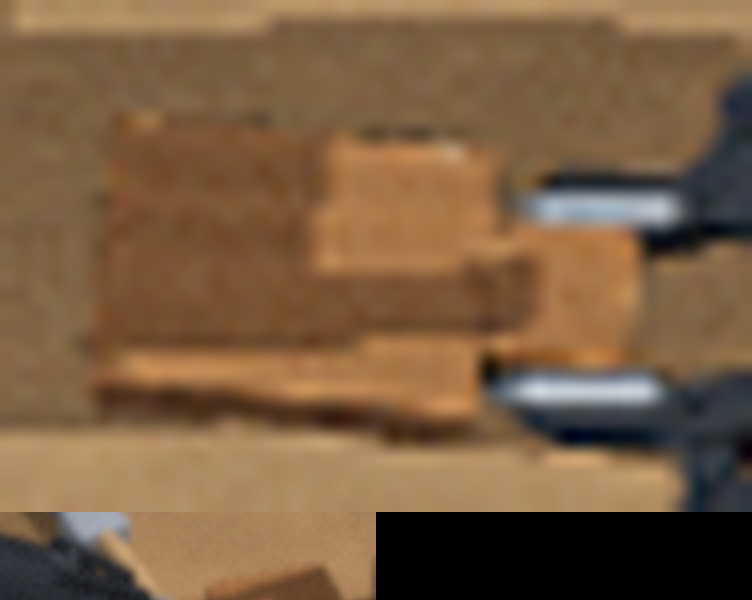

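```bash
cat > blk.py <<'E'
from h import *
def blk(f,C,z,o,k):
    Q=np.array([onz(f,(x+.5)/k-.5+o[0],(y+.5)/k-.5+o[1],z) for x,y in C])
    for n,a,b in(('rearW',0,1),('frontW',2,3),('len+',0,2),('len-',1,3),('noseW',4,5)): print(n,round(np.linalg.norm(Q[a]-Q[b])*1e3,1))
    rear=(Q[0]+Q[1])/2;tip=(Q[4]+Q[5])/2;d=rear-tip;print('total',np.linalg.norm(d)*1e3)
    yaw=np.arctan2(d[1],d[0]);e=(Q[0]-Q[2]+Q[1]-Q[3]);print('yaw',yaw,np.arctan2(e[1],e[0]))
    x=d/np.linalg.norm(d);mid=((rear-x*.04)+(tip+x*.07))/2;print('mid',mid,'from shoulders',Q[:4].mean(0));return mid,yaw
E
python3 - <<'E'
from h import *
from blk import blk
f=grab('top')
C=[(115,115),(95,388),(500,145),(480,418),(642,235),(632,358)]
mid,yaw=blk(f,C,.101,(335,158),16)
P,R=cur();print('tool yaw vs',MY,'in tool',R.inv().apply(mid-[0,0,.02]-P))
E
```

```text
rearW 56.8
frontW 56.8
len+ 79.0
len- 78.7
noseW 25.6
total 108.98922150831254
yaw 1.5080743289577536 1.5152762618312994
mid [0.59394885 0.04461867 0.101     ] from shoulders [0.59423611 0.04466154 0.101     ]
tool yaw vs 1.476 in tool [ 0.02992659 -0.00298286  0.21119571]
```

```bash
python3 - <<'E'
from h import *
P,R=cur()
T=np.array([.0299,-.003,.2112]);D=Ro.from_rotvec([0,0,.1035])
R1=D*R;S=np.array([.6677,-.2019,.08])
p1=S-R1.apply(T);p1[2]=P[2]
print(P,p1)
up=P+[0,0,.035]
plan(P,R,up,R,2,0)
plan(up,R,p1+[0,0,.035],R1,12,0)
print(R1.inv().apply([0,0,-.031])/.25/4, R1.inv().apply([0,0,-.001])/.25)
E
```

```text
[ 0.57876908 -0.15285508  0.16025792] [ 0.6730205  -0.39987557  0.16025792]
step mm 17.5 deg 0.0
[[[0.0607,0.0001,-0.0349],[0.0,0.0,0.0],0],[[0.0607,0.0001,-0.0349],[0.0,0.0,0.0],0]]
step mm 22.0 deg 0.5
[[[-0.0395,0.0388,-0.0686],[0.0024,0.0,-0.0014],0],[[-0.0396,0.0381,-0.0689],[0.0024,0.0,-0.0014],0],[[-0.0398,0.0374,-0.0692],[0.0024,0.0,-0.0014],0],[[-0.04,0.0367,-0.0694],[0.0024,0.0,-0.0014],0],[[-0.0401,0.036,-0.0697],[0.0024,0.0,-0.0014],0],[[-0.0403,0.0353,-0.07],[0.0024,0.0,-0.0014],0],[[-0.0404,0.0346,-0.0702],[0.0024,0.0,-0.0014],0],[[-0.0406,0.0339,-0.0705],[0.0024,0.0,-0.0014],0]]
[[[-0.0407,0.0332,-0.0707],[0.0024,0.0,-0.0014],0],[[-0.0409,0.0325,-0.071],[0.0024,0.0,-0.0014],0],[[-0.041,0.0318,-0.0712],[0.0024,0.0,-0.0014],0],[[-0.0411,0.0311,-0.0715],[0.0024,0.0,-0.0014],0]]
[-2.68801812e-02 -5.35603504e-05  1.54419232e-02] [-3.46841047e-03 -6.91101296e-06  1.99250622e-03]
```

carry_out --targets '[[[0.0607,0,-0.035],[0,0,0],0],[[0.0607,0,-0.035],[0,0,0],0],[[-0.0395,0.0388,-0.0686],[0.0024,0,-0.0014],0],[[-0.0396,0.038,-0.0689],[0.0024,0,-0.0014],0],[[-0.0398,0.0374,-0.0692],[0.0024,0,-0.0014],0],[[-0.04,0.0367,-0.0694],[0.0024,0,-0.0014],0],[[-0.04,0.036,-0.0697],[0.0024,0,-0.0014],0],[[-0.0403,0.0353,-0.07],[0.0024,0,-0.0014],0]]'

```text
clock: 7.92
position: [0.6261, -0.2774, 0.197]
tool_rot: [3.136, -1.049, 1.537]
force: [0.0, 0.6, -0.9]
grip_width: 0.0289
```

carry_out --targets '[[[-0.0404,0.0346,-0.07],[0.0024,0,-0.0014],0],[[-0.0406,0.0339,-0.0705],[0.0024,0,-0.0014],0],[[-0.0407,0.0332,-0.0707],[0.0024,0,-0.0014],0],[[-0.0409,0.0325,-0.071],[0.0024,0,-0.0014],0],[[-0.041,0.0318,-0.0712],[0.0024,0,-0.0014],0],[[-0.0411,0.0311,-0.0715],[0.0024,0,-0.0014],0],[[0,0,0],[0,0,0],0],[[0,0,0],[0,0,0],0]]'

```text
clock: 8.93
position: [0.6729, -0.3996, 0.1962]
tool_rot: [3.136, -1.049, 1.59]
force: [0.8, 0.5, -1.6]
grip_width: 0.0289
```

```bash
python3 - <<'E'
from h import *
s=bot.observe();print(s['clock'],s['position'],s['force'],s['grip_width'])
f=grab('top');g=grab('scene')
u,v=proj(f,[.6677,-.23,.12]).astype(int);print(u,v,u-30,v-14)
c=cv2.resize(f['pixels'][v-14:v+16,u-30:u+20],None,fx=14,fy=14,interpolation=cv2.INTER_CUBIC)
u,v=proj(g,[.6677,-.2,.08]).astype(int);print(u,v)
d=cv2.resize(g['pixels'][v-25:v+20,u-50:u+70][:, :],None,fx=5.8,fy=5.8,interpolation=cv2.INTER_CUBIC)[:180,:700]
d=cv2.resize(g['pixels'][v-25:v+15,u-62:u+62],(700,180),interpolation=cv2.INTER_CUBIC)
cv2.imwrite('pics/c6.png',cv2.cvtColor(np.vstack([c,d]),cv2.COLOR_RGB2BGR))
E
```

```text
8.925 [ 0.67293746 -0.39956566  0.19624303] [ 0.78944261  0.48808762 -1.62594374] 0.0288835949060303
438 152 408 138
215 297
```

View pics/c6.png

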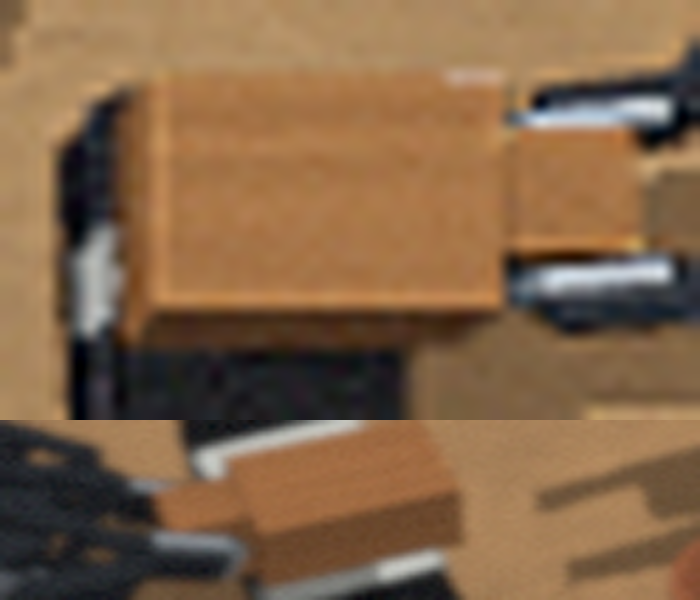

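The block hangs over the far strip. Top-face corners in the crop: rear (155,75) and (150,305), shoulders (505,75) and (505,305), nose tip (640,127) and (640,248).

```bash
python3 - <<'E'
from h import *
from blk import blk
f=grab('top')
C=[(155,75),(150,307),(505,75),(505,307),(640,127),(640,250)]
mid,yaw=blk(f,C,.136,(408,138),14)
P,R=cur();S=np.array([.6677,-.2019,.116])
e=S-mid+[0,0,.02];print('err',e,'in units',R.inv().apply([e[0],e[1],-.031])/.25)
E
```

```text
rearW 54.1
frontW 54.0
len+ 79.8
len- 80.6
noseW 28.6
total 110.9000768050264
yaw 1.5981929999771352 1.5933531325049608
mid [ 0.66824272 -0.20044379  0.136     ] from shoulders [ 0.66803913 -0.20009926  0.136     ]
err [-5.42720289e-04 -1.45620515e-03  1.07552856e-16] in units [-0.110394   -0.00257524  0.0567554 ]
```

carry_out --targets '[[[-0.018,0,0.0095],[0,0,0],0],[[-0.018,0,0.0095],[0,0,0],0],[[-0.018,0,0.0095],[0,0,0],0],[[-0.018,0,0.0095],[0,0,0],0],[[-0.018,0,0.0095],[0,0,0],0],[[-0.014,0,0.0075],[0,0,0],0],[[0,0,0],[0,0,0],0]]'

```text
clock: 9.95
position: [0.6729, -0.4011, 0.1655]
tool_rot: [3.138, -1.049, 1.588]
force: [1.1, 0.2, -1.3]
grip_width: 0.029
```

carry_out --targets '[[[-0.0035,0,0.002],[0,0,0],0],[[-0.0035,0,0.002],[0,0,0],0],[[0,0,0],[0,0,0],0]]'

```text
clock: 10.32
position: [0.6731, -0.4012, 0.1644]
tool_rot: [3.136, -1.05, 1.589]
force: [-0.6, -2.0, 3.9]
grip_width: 0.029
```

carry_out --targets '[[[-0.0035,0,0.002],[0,0,0],0],[[-0.0018,0,0.001],[0,0,0],0],[[0,0,0],[0,0,0],0]]'

```text
clock: 10.7
position: [0.673, -0.4012, 0.1624]
tool_rot: [3.137, -1.049, 1.588]
force: [0.4, -0.5, 2.9]
grip_width: 0.0293
```

carry_out --targets '[[[-0.0035,0,0.002],[0,0,0],0],[[0,0,0],[0,0,0],0]]'

```text
clock: 10.95
position: [0.673, -0.4012, 0.1613]
tool_rot: [3.137, -1.049, 1.588]
force: [0.8, -1.1, 3.6]
grip_width: 0.0292
```

carry_out --targets '[[[0,0,0],[0,0,0],0.4],[[0,0,0],[0,0,0],0.5],[[0,0,0],[0,0,0],0.6],[[0,0,0],[0,0,0],0.7],[[0,0,0],[0,0,0],0.7]]'

```text
clock: 11.58
position: [0.673, -0.4012, 0.1614]
tool_rot: [3.137, -1.049, 1.588]
force: [-0.2, 0.6, 0.4]
grip_width: 0.0597
```

```bash
python3 - <<'E'
from h import *
P,R=cur();back=R.inv().apply(-np.array([np.cos(1.59),np.sin(1.59),0])*.02)/.25;print('back 20mm',back, 'up20',R.inv().apply([0,0,.02])/.25)
# to next stage: back 80mm, up, then to magazine standoff
a=P-np.array([np.cos(1.59),np.sin(1.59),0])*.06
b=a+[0,0,.12];th=np.pi/6;R1=Rt(MY,th)
c=tcp(F-m*.153+[0,0,.02],MY,th)+[0,0,.12]
print(a,b,c)
plan(b,R,c,R1,14,.8)
print('down',R1.inv().apply([0,0,-.12])/.25/5)
E
```

```text
back 20mm [-0.03987962  0.00047972 -0.06934973] up20 [ 0.06935135  0.00018596 -0.03987926]
[ 0.67411723 -0.46119794  0.16135331] [ 0.67411723 -0.46119794  0.28135331] [ 0.58281204 -0.09424431  0.2775    ]
step mm 27.0 deg 0.4
[[[0.0515,-0.0247,0.0917],[-0.0021,-0.0,0.0013],0.8],[[0.0514,-0.0255,0.0915],[-0.0021,-0.0,0.0013],0.8],[[0.0513,-0.0263,0.0913],[-0.0021,-0.0,0.0013],0.8],[[0.0513,-0.0271,0.0912],[-0.0021,-0.0,0.0013],0.8],[[0.0512,-0.0279,0.091],[-0.0021,-0.0,0.0013],0.8],[[0.0511,-0.0287,0.0908],[-0.0021,-0.0,0.0013],0.8],[[0.0509,-0.0295,0.0906],[-0.0021,-0.0,0.0013],0.8],[[0.0508,-0.0303,0.0904],[-0.0021,-0.0,0.0013],0.8]]
[[[0.0507,-0.0311,0.0902],[-0.0021,-0.0,0.0013],0.8],[[0.0506,-0.0319,0.09],[-0.0021,-0.0,0.0013],0.8],[[0.0505,-0.0327,0.0897],[-0.0021,-0.0,0.0013],0.8],[[0.0504,-0.0335,0.0895],[-0.0021,-0.0,0.0013],0.8],[[0.0503,-0.0343,0.0893],[-0.0021,-0.0,0.0013],0.8],[[0.0501,-0.0351,0.089],[-0.0021,-0.0,0.0013],0.8]]
down [-8.31384388e-02 -1.59872116e-17  4.80000000e-02]
```

carry_out --targets '[[[-0.02,0,-0.0347],[0,0,0],0.8],[[-0.04,0,-0.0693],[0,0,0],0.8],[[-0.04,0,-0.0693],[0,0,0],0.8],[[-0.02,0,-0.0347],[0,0,0],0.8],[[0.104,0,-0.06],[0,0,0],0.8],[[0.104,0,-0.06],[0,0,0],0.8],[[0.104,0,-0.06],[0,0,0],0.8],[[0.104,0,-0.06],[0,0,0],0.8]]'

```text
clock: 12.58
position: [0.6735, -0.4615, 0.2839]
tool_rot: [3.136, -1.048, 1.589]
force: [-0.2, 0.5, 0.0]
grip_width: 0.0687
```

```bash
python3 - <<'E'
from h import *
s=bot.observe();print(s['clock'],s['position'],s['force'])
f=grab('top');g=grab('scene')
c=cv2.resize(f['pixels'][138:208,400:450],None,fx=8,fy=8,interpolation=cv2.INTER_CUBIC)
t=cv2.resize(f['pixels'][138:178,270:330],(390,280),interpolation=cv2.INTER_CUBIC)
d=cv2.resize(g['pixels'][170:285,310:470],(390,280),interpolation=cv2.INTER_CUBIC)
cv2.imwrite('pics/c7.png',cv2.cvtColor(np.hstack([c,np.vstack([t,d])]),cv2.COLOR_RGB2BGR))
E
```

```text
12.575 [ 0.67345142 -0.46149855  0.28390021] [-0.20573601  0.45821186  0.0088999 ]
```

View pics/c7.png

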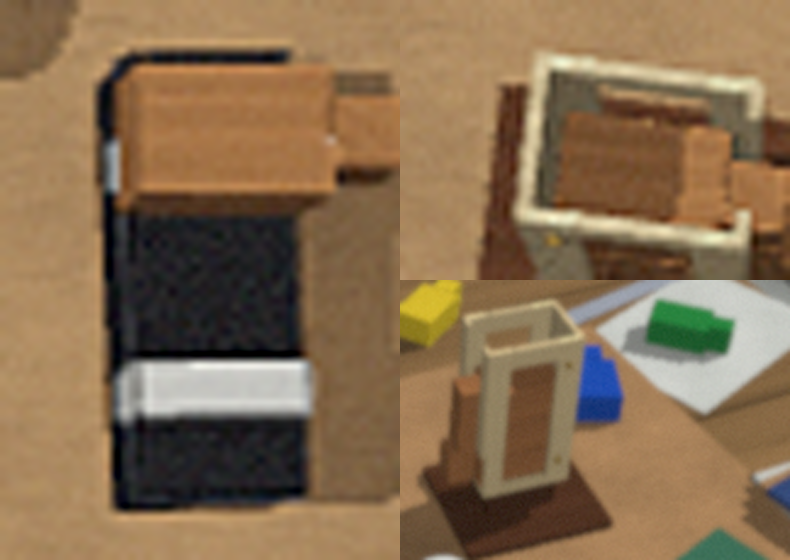

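```bash
python3 - <<'E'
from h import *
f=grab('top');Q=[onz(f,(x+.5)/8-.5+400,(y+.5)/8-.5+138,.10) for x,y in[(135,67),(133,190),(333,67),(335,190)]]
Q=np.array(Q);e=Q[0]-Q[2]+Q[1]-Q[3];print('mid',Q.mean(0),np.arctan2(e[1],e[0]),np.linalg.norm(e)/2)
q=lambda x,y,z:onz(f,(x+.5)/6.5-.5+270,(y+.5)/7-.5+138,z)
Q=np.array([q(x-400,y,.18) for x,y in[(560,112),(552,208),(728,128),(722,222)]]);e=Q[0]-Q[2]+Q[1]-Q[3]
print('top blk mid rel floor',(Q.mean(0)-F)@m,Q.mean(0),np.arctan2(e[1],e[0]),np.linalg.norm(e)/2)
E
```

```text
mid [ 0.66870678 -0.20278632  0.1       ] 1.5934352307389568 0.08189640069514793
top blk mid rel floor 0.0035984969288433252 [0.61576204 0.19476686 0.18      ] 1.5104861981092115 0.08049272858738037
```

carry_out --targets '[[[0.0515,-0.025,0.0917],[-0.0021,0,0.0013],0.8],[[0.0514,-0.0255,0.0915],[-0.0021,0,0.0013],0.8],[[0.0513,-0.0263,0.0913],[-0.0021,0,0.0013],0.8],[[0.0513,-0.0271,0.0912],[-0.0021,0,0.0013],0.8],[[0.0512,-0.0279,0.091],[-0.0021,0,0.0013],0.8],[[0.0511,-0.0287,0.0908],[-0.0021,0,0.0013],0.8],[[0.051,-0.0295,0.0906],[-0.0021,0,0.0013],0.8],[[0.0508,-0.0303,0.0904],[-0.0021,0,0.0013],0.8]]'

```text
clock: 13.72
position: [0.6209, -0.2509, 0.2791]
tool_rot: [-3.141, -1.049, 1.521]
force: [0.2, -1.0, 0.6]
grip_width: 0.0686
```

carry_out --targets '[[[0.0507,-0.0311,0.09],[-0.0021,0,0.0013],0.8],[[0.0506,-0.0319,0.09],[-0.0021,0,0.0013],0.8],[[0.0505,-0.0327,0.09],[-0.0021,0,0.0013],0.8],[[0.0504,-0.0335,0.0895],[-0.0021,0,0.0013],0.8],[[0.0503,-0.0343,0.0893],[-0.0021,0,0.0013],0.8],[[0.05,-0.035,0.089],[-0.0021,0,0.0013],0.8],[[0,0,0],[0,0,0],1],[[0,0,0],[0,0,0],1]]'

```text
clock: 14.72
position: [0.5825, -0.095, 0.2777]
tool_rot: [-3.139, -1.049, 1.473]
force: [0.5, -0.1, 0.2]
grip_width: 0.0855
```

```bash
python3 - <<'E'
from h import *
th=np.pi/6;R1=Rt(MY,th)
P,R=cur();print(P,(R.inv()*R1).as_rotvec())
c=tcp(F-m*.153+[0,0,.021],MY,th);plan(P,R,c,R1,6,1)
plan(c,R1,tcp(F-m*.064+[0,0,.021],MY,th),R1,8,1)
E
```

```text
[ 0.58249271 -0.09499884  0.2777462 ] [ 0.00025347 -0.00156187 -0.00167526]
step mm 19.9 deg 0.0
[[[-0.0686,0.0003,0.0401],[0.0,-0.0001,-0.0001],1],[[-0.0686,0.0003,0.0401],[0.0,-0.0001,-0.0001],1],[[-0.0686,0.0002,0.0401],[0.0,-0.0001,-0.0001],1],[[-0.0686,0.0002,0.0401],[0.0,-0.0001,-0.0001],1],[[-0.0686,0.0002,0.0402],[0.0,-0.0001,-0.0001],1],[[-0.0686,0.0002,0.0402],[0.0,-0.0001,-0.0001],1]]
step mm 11.1 deg 0.0
[[[0.0222,0.0,0.0385],[0.0,0.0,0.0],1],[[0.0222,0.0,0.0385],[0.0,0.0,0.0],1],[[0.0222,0.0,0.0385],[0.0,0.0,0.0],1],[[0.0222,0.0,0.0385],[0.0,0.0,0.0],1],[[0.0222,0.0,0.0385],[0.0,0.0,0.0],1],[[0.0222,0.0,0.0385],[0.0,0.0,0.0],1],[[0.0222,0.0,0.0385],[0.0,0.0,0.0],1],[[0.0222,0.0,0.0385],[0.0,0.0,0.0],1]]
```

carry_out --targets '[[[-0.0686,0,0.0401],[0,0,0],1],[[-0.0686,0,0.0401],[0,0,0],1],[[-0.0686,0,0.0401],[0,0,0],1],[[-0.0686,0,0.0401],[0,0,0],1],[[-0.0686,0,0.0401],[0,0,0],1],[[-0.0686,0,0.0401],[0,0,0],1],[[0,0,0],[0,0,0],1]]'

```text
clock: 15.6
position: [0.5819, -0.0934, 0.1571]
tool_rot: [-3.135, -1.05, 1.47]
force: [-1.0, 0.5, 0.3]
grip_width: 0.0853
```

carry_out --targets '[[[0.023,0,0.0398],[0,0,0],1],[[0.023,0,0.0398],[0,0,0],1],[[0.023,0,0.0398],[0,0,0],1],[[0.023,0,0.0398],[0,0,0],1],[[0.023,0,0.0398],[0,0,0],1],[[0.023,0,0.0398],[0,0,0],1],[[0.023,0,0.0398],[0,0,0],1],[[0.023,0,0.0398],[0,0,0],1]]'

```text
clock: 16.6
position: [0.5911, -0.0013, 0.1589]
tool_rot: [-3.139, -1.049, 1.473]
force: [1.2, 0.5, 0.0]
grip_width: 0.0853
```

carry_out --targets '[[[0,0,0],[0,0,0],1],[[0,0,0],[0,0,0],0.5],[[0,0,0],[0,0,0],0.3],[[0,0,0],[0,0,0],0],[[0,0,0],[0,0,0],0],[[0,0,0],[0,0,0],0]]'

```text
clock: 17.35
position: [0.5912, -0.0041, 0.1589]
tool_rot: [-3.14, -1.048, 1.472]
force: [-5.0, -18.0, 10.0]
grip_width: 0.0501
```

```bash
python3 - <<'E'
from h import *
s=bot.observe();P,R=cur();print(s['clock'],P,s['force'],s['grip_width'],(P+.155*R.as_matrix()[:,2]-F)@m,P+.155*R.as_matrix()[:,2])
g=grab('scene')['pixels'];f=grab('top')['pixels']
d=cv2.resize(g[185:285,270:390],None,fx=4,fy=4,interpolation=cv2.INTER_CUBIC)
t=cv2.resize(f[140:200,290:330],None,fx=6.6667,fy=6.6667,interpolation=cv2.INTER_CUBIC)
cv2.imwrite('pics/c8.png',cv2.cvtColor(np.hstack([d,t[:400]]),cv2.COLOR_RGB2BGR))
E
```

```text
17.35 [ 0.59123838 -0.0040886   0.15892078] [ -5.01980269 -17.99644069  10.04457143] 0.05007053446526924 -0.0624205406746249 [0.60429304 0.12954056 0.08147517]
```

View pics/c8.png

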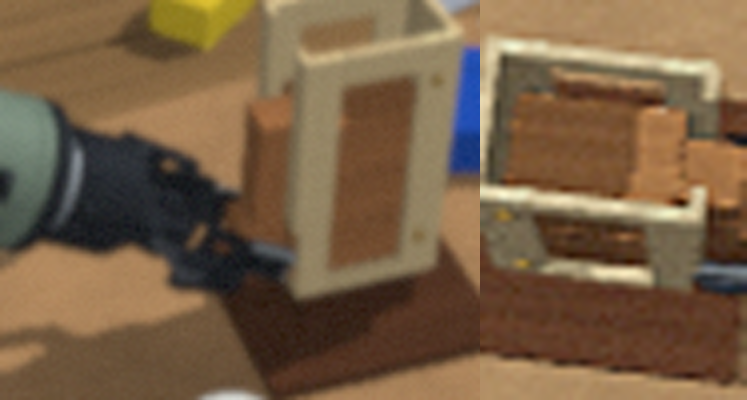

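The fingers jammed at 50 mm with 18 N pushing back. Their tips catch the magazine's front edge (crop (285,255)) because I went about 3 mm deeper than the first time. I open, back off and close again.

carry_out --targets '[[[0,0,0],[0,0,0],0.8],[[0,0,0],[0,0,0],1],[[-0.009,0,-0.016],[0,0,0],1],[[0,0,0],[0,0,0],1]]'

```text
clock: 17.95
position: [0.5906, -0.007, 0.1589]
tool_rot: [-3.139, -1.049, 1.473]
force: [0.4, -0.0, 0.2]
grip_width: 0.0851
```

carry_out --targets '[[[0,0,0],[0,0,0],0.6],[[0,0,0],[0,0,0],0.4],[[0,0,0],[0,0,0],0.2],[[0,0,0],[0,0,0],0],[[0,0,0],[0,0,0],0],[[0,0,0],[0,0,0],0]]'

```text
clock: 18.7
position: [0.5906, -0.0065, 0.159]
tool_rot: [-3.14, -1.049, 1.474]
force: [-0.1, 0.8, 1.4]
grip_width: 0.0295
```

carry_out --targets '[[[-0.016,0,-0.028],[0,0,0],0],[[-0.032,0,-0.0555],[0,0,0],0],[[-0.032,0,-0.0555],[0,0,0],0],[[-0.032,0,-0.0555],[0,0,0],0],[[-0.032,0,-0.0555],[0,0,0],0],[[-0.032,0,-0.0555],[0,0,0],0],[[-0.032,0,-0.0555],[0,0,0],0],[[-0.032,0,-0.0555],[0,0,0],0]]'

```text
clock: 19.7
position: [0.579, -0.1274, 0.1587]
tool_rot: [-3.139, -1.049, 1.473]
force: [-0.4, -0.0, -1.8]
grip_width: 0.0295
```

carry_out --targets '[[[-0.032,0,-0.0555],[0,0,0],0],[[-0.024,0,-0.042],[0,0,0],0],[[0,0,0],[0,0,0],0],[[0,0,0],[0,0,0],0]]'

```text
clock: 20.2
position: [0.5765, -0.1536, 0.1589]
tool_rot: [-3.139, -1.05, 1.474]
force: [0.3, 0.1, -1.1]
grip_width: 0.029
```

```bash
python3 - <<'E'
from h import *
s=bot.observe();P,R=cur();print(s['clock'],P,s['force'],s['grip_width'],R.as_euler('xyz'))
f=grab('top')['pixels'];g=grab('scene')['pixels']
c=cv2.resize(f[150:190,335:385],None,fx=16,fy=16,interpolation=cv2.INTER_CUBIC)[:410]
t=cv2.resize(f[140:185,270:335],(266,186),interpolation=cv2.INTER_CUBIC)
d=cv2.resize(g[190:285,230:400],(534,186),interpolation=cv2.INTER_CUBIC)
o=np.vstack([c,np.hstack([t,d])])
cv2.imwrite('pics/c9.png',cv2.cvtColor(o,cv2.COLOR_RGB2BGR))
E
```

```text
20.2 [ 0.57647839 -0.15359855  0.1589044 ] [ 0.26040083  0.13072484 -1.08438715] 0.029048393497592147 [-3.13920212 -1.04959184  1.47404304]
```

View pics/c9.png

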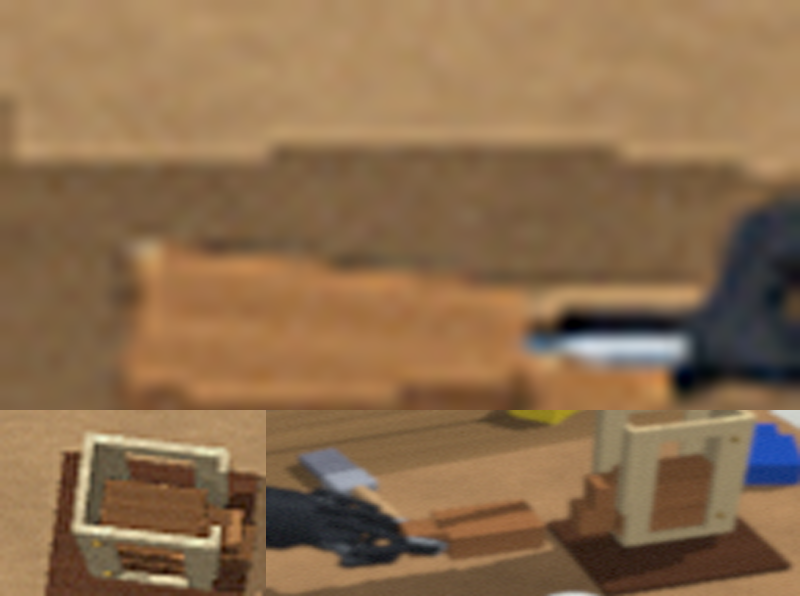

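Block 1 is out and the two upper blocks have dropped in the magazine. From its upper edge (rear corner crop (140,245), shoulder (525,290)) I get its pose in the hand.

```bash
python3 - <<'E'
from h import *
f=grab('top');q=lambda x,y:onz(f,(x+.5)/16-.5+335,(y+.5)/16-.5+150,.10)
a,b=q(140,245),q(527,292);e=a-b;yaw=np.arctan2(e[1],e[0]);x=e/np.linalg.norm(e);n=np.array([x[1],-x[0],0])
mid=(a+b)/2-n*.028;mid[2]=.08;print(np.linalg.norm(e),yaw,mid)
P,R=cur();T=R.inv().apply(mid-P);print('T',T)
# far strip_a
D=Ro.from_rotvec([0,0,1.605-yaw]);R1=D*R;S=np.array([.5682,-.2061,.08])
p1=S-R1.apply(T);p1[2]=P[2];up=P+[0,0,.035];print(p1)
print(R.inv().apply([0,0,.0175])/.25)
plan(up,R,p1+[0,0,.035],R1,12,0)
E
```

```text
0.07982439281020925 1.4710501286858553 [0.59286671 0.04041758 0.08      ]
T [ 0.02854964 -0.00191918  0.20806735]
[ 0.57789848 -0.40051343  0.15886789]
[ 6.07005180e-02 -8.17716617e-05 -3.48631672e-02]
step mm 20.6 deg 0.6
[[[-0.0408,0.0082,-0.071],[0.0031,-0.0,-0.0018],0],[[-0.0408,0.0073,-0.0711],[0.0031,-0.0,-0.0018],0],[[-0.0409,0.0064,-0.0712],[0.0031,-0.0,-0.0018],0],[[-0.0409,0.0055,-0.0712],[0.0031,-0.0,-0.0018],0],[[-0.0409,0.0046,-0.0713],[0.0031,-0.0,-0.0018],0],[[-0.041,0.0036,-0.0713],[0.0031,-0.0,-0.0018],0],[[-0.041,0.0027,-0.0713],[0.0031,-0.0,-0.0018],0],[[-0.041,0.0018,-0.0714],[0.0031,-0.0,-0.0018],0]]
[[[-0.041,0.0009,-0.0714],[0.0031,-0.0,-0.0018],0],[[-0.041,-0.0,-0.0714],[0.0031,-0.0,-0.0018],0],[[-0.041,-0.001,-0.0714],[0.0031,-0.0,-0.0018],0],[[-0.041,-0.0019,-0.0714],[0.0031,-0.0,-0.0018],0]]
```

carry_out --targets '[[[0.0607,0,-0.035],[0,0,0],0],[[0.0607,0,-0.035],[0,0,0],0],[[-0.0408,0.008,-0.071],[0.0031,0,-0.0018],0],[[-0.0408,0.0073,-0.071],[0.0031,0,-0.0018],0],[[-0.0409,0.0064,-0.071],[0.0031,0,-0.0018],0],[[-0.0409,0.0055,-0.0712],[0.0031,0,-0.0018],0],[[-0.041,0.0046,-0.0713],[0.0031,0,-0.0018],0],[[-0.041,0.0036,-0.0713],[0.0031,0,-0.0018],0]]'

```text
clock: 21.35
position: [0.5772, -0.2783, 0.1955]
tool_rot: [3.141, -1.049, 1.544]
force: [-0.5, 0.8, -0.9]
grip_width: 0.0296
```

carry_out --targets '[[[-0.041,0.0027,-0.0713],[0.0031,0,-0.0018],0],[[-0.041,0.0018,-0.0714],[0.0031,0,-0.0018],0],[[-0.041,0.001,-0.0714],[0.0031,0,-0.0018],0],[[-0.041,0,-0.0714],[0.0031,0,-0.0018],0],[[-0.041,-0.001,-0.0714],[0.0031,0,-0.0018],0],[[-0.041,-0.002,-0.0714],[0.0031,0,-0.0018],0],[[0,0,0],[0,0,0],0],[[0,0,0],[0,0,0],0]]'

```text
clock: 22.35
position: [0.578, -0.4005, 0.1948]
tool_rot: [3.141, -1.049, 1.611]
force: [0.0, 0.9, -0.8]
grip_width: 0.0293
```

```bash
cat > meas.py <<'E'
from h import *
import sys
z=float(sys.argv[1]);tx,ty=float(sys.argv[2]),float(sys.argv[3])
s=bot.observe();print(s['clock'],s['position'],s['force'],s['grip_width'],s['tool_rot'])
f=grab('top');im=f['pixels'];hsv=cv2.cvtColor(im,cv2.COLOR_RGB2HSV)
u,v=proj(f,[tx,ty,z])
# bright orange-brown top face
M=((hsv[...,0]<18)&(hsv[...,1]>110)&(hsv[...,2]>120)).astype(np.uint8)
W=np.zeros_like(M);W[int(v-12):int(v+14),int(u-17):int(u+30)]=1;M*=W
n,l,st,c=cv2.connectedComponentsWithStats(M);k=1+st[1:,4].argmax();print('area',st[k],(u,v))
# wide part: columns where height > 13 px
m2=(l==k);h=m2.sum(0);print('col heights',[(i,int(h[i])) for i in np.where(h)[0]])
cols=np.where(h>=.8*h.max())[0];yy,xx=np.nonzero(m2);keep=np.isin(xx,cols)
r=cv2.minAreaRect(np.c_[xx,yy][keep].astype(np.float32));p=onz(f,*r[0],z);print('rect',r,'mid',p,'err',np.array([tx,ty])-p[:2])
E
python3 meas.py .135 .5682 -.2061
python3 - <<'E'
from h import *
f=grab('top')
c=cv2.resize(f['pixels'][166:210,405:465],None,fx=13,fy=13,interpolation=cv2.INTER_CUBIC)
cv2.imwrite('pics/c10.png',cv2.cvtColor(c,cv2.COLOR_RGB2BGR))
E
```

```text
22.35 [ 0.57795201 -0.40047159  0.19476983] [ 0.02365733  0.87061064 -0.76396213] 0.029295985692567604 [ 3.1414285  -1.04937162  1.61121637]
area [418 170  44  26 713] (np.float64(432.97502737503413), np.float64(182.12818019520097))
col heights [(np.int64(418), 5), (np.int64(419), 15), (np.int64(420), 17), (np.int64(421), 17), (np.int64(422), 17), (np.int64(423), 17), (np.int64(424), 17), (np.int64(425), 17), (np.int64(426), 17), (np.int64(427), 17), (np.int64(428), 17), (np.int64(429), 17), (np.int64(430), 17), (np.int64(431), 17), (np.int64(432), 17), (np.int64(433), 17), (np.int64(434), 17), (np.int64(435), 17), (np.int64(436), 17), (np.int64(437), 17), (np.int64(438), 21), (np.int64(439), 24), (np.int64(440), 23), (np.int64(441), 21), (np.int64(442), 22), (np.int64(443), 24), (np.int64(444), 23), (np.int64(445), 23), (np.int64(446), 17), (np.int64(447), 16), (np.int64(448), 15), (np.int64(449), 17), (np.int64(450), 16), (np.int64(451), 15), (np.int64(452), 15), (np.int64(453), 15), (np.int64(454), 14), (np.int64(455), 12), (np.int64(456), 11), (np.int64(457), 10), (np.int64(458), 10), (np.int64(459), 8), (np.int64(460), 8), (np.int64(461), 7)]
rect ((441.5, 182.5), (25.0, 7.0), 90.0) mid [ 0.56763852 -0.23302579  0.135     ] err [0.00056148 0.02692579]
```

```bash
python3 - <<'E'
from h import *
f=grab('top');im=f['pixels'];hsv=cv2.cvtColor(im,cv2.COLOR_RGB2HSV)
M=((hsv[...,0]<18)&(hsv[...,1]>110)&(hsv[...,2]>120))
for c in range(417,438,2):
    r=np.where(M[165:205,c])[0]+165;print(c,r.min() if len(r) else 0,r.max() if len(r) else 0,len(r),end=' | ')
print();print('row 182 V',[(c,int(hsv[182,c,2]),int(hsv[182,c,1])) for c in range(412,452)])
for u,v in[(419,174),(419,190.5),(443.6,174),(443.6,190.5)]: print(onz(f,u,v,.135))
P,R=cur();print(R.inv().apply([0,0,-.03])/.25/6)
E
```

```text
417 202 203 2 | 419 175 203 18 | 421 174 203 19 | 423 174 204 20 | 425 174 202 18 | 427 174 204 19 | 429 174 204 20 | 431 174 190 17 | 433 174 204 19 | 435 174 204 20 | 437 174 203 20 | 
row 182 V [(412, 171, 116), (413, 89, 109), (414, 4, 255), (415, 35, 44), (416, 36, 64), (417, 51, 175), (418, 116, 154), (419, 124, 162), (420, 147, 153), (421, 186, 141), (422, 165, 150), (423, 168, 144), (424, 169, 146), (425, 167, 151), (426, 168, 147), (427, 170, 152), (428, 169, 148), (429, 170, 149), (430, 169, 152), (431, 171, 152), (432, 169, 151), (433, 173, 146), (434, 173, 143), (435, 173, 143), (436, 170, 147), (437, 172, 148), (438, 172, 142), (439, 174, 148), (440, 174, 145), (441, 176, 142), (442, 173, 143), (443, 174, 149), (444, 173, 146), (445, 169, 145), (446, 149, 149), (447, 163, 149), (448, 164, 149), (449, 161, 146), (450, 159, 146), (451, 156, 149)]
[ 0.59331948 -0.16195734  0.135     ]
[ 0.54034009 -0.16186465  0.135     ]
[ 0.59512956 -0.23988158  0.135     ]
[ 0.54217941 -0.23944589  0.135     ]
[-1.73418679e-02  5.84756565e-06  9.96291042e-03]
```

Edges put the wide part's centre at about (0.567, -0.206) against the strip at (0.568, -0.206), so I lower it.

carry_out --targets '[[[-0.0173,0,0.01],[0,0,0],0],[[-0.0173,0,0.01],[0,0,0],0],[[-0.0173,0,0.01],[0,0,0],0],[[-0.0173,0,0.01],[0,0,0],0],[[-0.0173,0,0.01],[0,0,0],0],[[-0.014,0,0.008],[0,0,0],0],[[0,0,0],[0,0,0],0]]'

```text
clock: 23.38
position: [0.5777, -0.401, 0.1645]
tool_rot: [-3.14, -1.05, 1.609]
force: [0.6, -0.3, -1.3]
grip_width: 0.0289
```

carry_out --targets '[[[-0.0035,0,0.002],[0,0,0],0],[[-0.0035,0,0.002],[0,0,0],0],[[0,0,0],[0,0,0],0]]'

```text
clock: 23.75
position: [0.5777, -0.4011, 0.1629]
tool_rot: [-3.141, -1.049, 1.61]
force: [0.4, 0.3, -0.5]
grip_width: 0.029
```

carry_out --targets '[[[-0.0035,0,0.002],[0,0,0],0],[[-0.0018,0,0.001],[0,0,0],0],[[0,0,0],[0,0,0],0]]'

```text
clock: 24.12
position: [0.5777, -0.4011, 0.1613]
tool_rot: [-3.14, -1.049, 1.61]
force: [0.1, 0.3, -1.7]
grip_width: 0.0294
```

carry_out --targets '[[[-0.0035,0,0.002],[0,0,0],0],[[0,0,0],[0,0,0],0]]'

```text
clock: 24.38
position: [0.5777, -0.4011, 0.1602]
tool_rot: [-3.14, -1.049, 1.609]
force: [-0.9, 1.0, -2.3]
grip_width: 0.0294
```

carry_out --targets '[[[-0.0035,0,0.002],[0,0,0],0],[[0,0,0],[0,0,0],0]]'

```text
clock: 24.62
position: [0.5777, -0.4011, 0.1592]
tool_rot: [-3.14, -1.049, 1.61]
force: [0.1, -0.6, -1.2]
grip_width: 0.0293
```

carry_out --targets '[[[-0.0035,0,0.002],[0,0,0],0],[[0,0,0],[0,0,0],0]]'

```text
clock: 24.88
position: [0.5778, -0.4012, 0.1588]
tool_rot: [-3.141, -1.05, 1.611]
force: [-0.8, -2.1, 4.7]
grip_width: 0.0292
```

carry_out --targets '[[[-0.0035,0,0.002],[0,0,0],0],[[0,0,0],[0,0,0],0]]'

```text
clock: 25.12
position: [0.5778, -0.4013, 0.1586]
tool_rot: [3.141, -1.051, 1.612]
force: [-3.6, -2.7, 13.5]
grip_width: 0.0295
```

Contact reached (13 N, light). I release and withdraw.

carry_out --targets '[[[0.0018,0,-0.001],[0,0,0],0],[[0,0,0],[0,0,0],0.4],[[0,0,0],[0,0,0],0.5],[[0,0,0],[0,0,0],0.6],[[0,0,0],[0,0,0],0.7],[[0,0,0],[0,0,0],0.7]]'

```text
clock: 25.88
position: [0.5777, -0.4011, 0.1578]
tool_rot: [-3.14, -1.049, 1.61]
force: [0.0, -0.6, -0.5]
grip_width: 0.0599
```

carry_out --targets '[[[-0.02,0,-0.0347],[0,0,0],0.7],[[-0.04,0,-0.0693],[0,0,0],0.7],[[-0.04,0,-0.0693],[0,0,0],0.7],[[-0.04,0,-0.0693],[0,0,0],0.7],[[0.1,0,-0.058],[0,0,0],0.7],[[0.1,0,-0.058],[0,0,0],0.7],[[0.1,0,-0.058],[0,0,0],0.7],[[0,0,0],[0,0,0],0.7]]'

```text
clock: 26.88
position: [0.5811, -0.4716, 0.2491]
tool_rot: [3.135, -1.046, 1.616]
force: [0.2, 0.4, -0.5]
grip_width: 0.06
```

```bash
python3 - <<'E'
from h import *
s=bot.observe();print(s['clock'],s['position'],s['force'],s['grip_width'])
f=grab('top')['pixels'];g=grab('scene')['pixels']
c=cv2.resize(f[138:208,400:450],(400,560),interpolation=cv2.INTER_CUBIC)
t=cv2.resize(f[140:185,270:335],(390,270),interpolation=cv2.INTER_CUBIC)
d=cv2.resize(g[185:345,175:400],(390,290),interpolation=cv2.INTER_CUBIC)
cv2.imwrite('pics/fin.png',cv2.cvtColor(np.hstack([c,np.vstack([t,d])]),cv2.COLOR_RGB2BGR))
E
```

```text
26.875 [ 0.58112524 -0.47155701  0.24909457] [ 0.22659559  0.44113165 -0.54458384] 0.05996377083879536
```

View pics/fin.png

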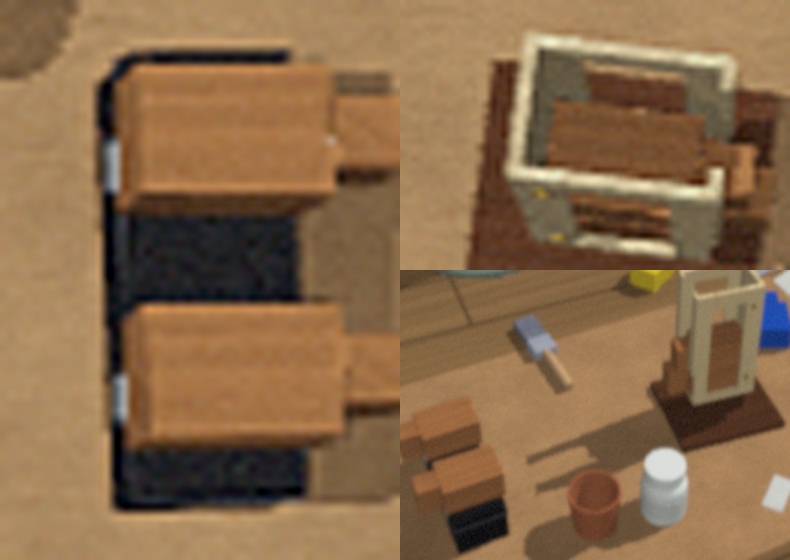

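Both blocks lie flat on their strips, and cup, jar and brush are where they were. Last numeric check on block 1 and the magazine's top block.

```bash
python3 - <<'E'
from h import *
f=grab('top')
for n,C,S in(('b0',[(135,67),(133,190),(333,67),(335,190)],(.6677,-.2019)),('b1',[(145,305),(142,432),(345,307),(343,434)],(.5682,-.2061))):
    Q=np.array([onz(f,(x+.5)/8-.5+400,(y+.5)/8-.5+138,.10) for x,y in C]);e=Q[0]-Q[2]+Q[1]-Q[3]
    print(n,Q.mean(0)[:2]-S,np.arctan2(e[1],e[0]))
q=lambda x,y,z:onz(f,(x-399.5)/6-.5+270,(y+.5)/6-.5+140,z)
for z in(.14,.18):
    a,b=q(552,102,z),q(708,117,z);e=a-b;x=e/np.linalg.norm(e);mid=(a+b)/2-np.array([x[1],-x[0],0])*.028
    print('top block z',z,'len',np.linalg.norm(e),'rel floor',mid[:2]-F[:2])
E
```

```text
b0 [ 0.00100678 -0.00088632] 1.5934352307389568
b1 [ 0.00045533 -0.00022326] 1.584184255536315
top block z 0.14 len 0.08336468131869754 rel floor [-0.0015378   0.00292242]
top block z 0.18 len 0.08067378588862399 rel floor [-0.01059585  0.001337  ]
```

```bash
python3 -c "
from workcell import job
print(job.job_done())"
```

```text
the job is handed in; nothing more can be done
None
```

I drew the two lowest blocks out of the magazine by their noses and set one on each strip: the first on the farther strip, the second on the nearer. The job was handed in just after 26.9 s, well inside the 72 s; no verdict is reported.

- **Blocks on the box:** both wide parts are within about 1.5 mm of their strip centres and within about 0.03 rad lengthways. They look flat in the pictures.
- **Magazine:** the two upper blocks have dropped. By its lateral position, the top one's upper face is at 0.14 m, where two stacked blocks end. It sits about 3 mm from the floor's centre. The lower one I judged only by eye; its nose stands a few millimetres further forward.
- **Bystanders:** cup, jar and brush look undisturbed in the last picture; I did not measure them. The gripper is clear of everything.

**What did not go to plan:**
- On the second grasp the open fingertips caught the magazine's front edge, with about 21 N of wrist force. I opened, backed off about 5 mm and gripped again.
- The second block met the box at about 14 N before I released it.
- My colour-mask measurement of the second block's position picked up the bench, so I used its edges in the picture instead.
- I viewed 12 pictures, two past the budget of 10.

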